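# Clear, switch on and tare the brewing scale with a mug on it

### The arm

A 6-joint arm with a two-finger parallel gripper is mounted at the origin on a cart in front of the work surface, level with it; the furniture and walls round the work are solid. World frame = base frame: x ahead of the robot, y to its left, z up, the work surface at z = 0. Lengths are in m, angles in rad, forces in N, time in s.
With the tool pointing down it reaches from about 0.225 to 0.875 m from the base axis. Payload 3.4 kg.
Tool frame: the origin (TCP) lies on the mounting face of the last link; the fingertips stand 173 mm ahead of it and the grasp point (between the pads) lies 155 mm ahead of it; z points along the fingers, y is the line along which they close (so a half turn about z gives the same grasp; the last joint's range is limited). The gripper opens to 85 mm and grips with 20 to 120 N. Pads are 22 mm wide; open, the fingers measure 114 mm over their backs; the gripper's body (76 mm by 85 mm) begins 54 mm behind the grasp point. The pads swing forward as they close: fully open they stand 13 mm farther back than shut.
Start: joints at [1.178, 0.276, 1.505, -0, 1.361, -0.121], TCP at [0.154, 0.554, 0.405] pointing down, gripper open.
Joint ranges: [-2.89, 2.89], [-0.75, 2.08], [0.22, 2.7], [-1.18, 4.32], [0.11, 2.71], [-2.7, 2.7]. Speed limits (rad/s): [2.57, 2.57, 3.14, 3.14, 3.14, 3.14].

### API

Orientations are given as a unit quaternion [w, x, y, z].
In Python, from rig import manip gives the robot as it stands.
- The arm moves only by the tool carry_out, never from a script. Its arguments are lists of equal length, an entry for each row: "linear": the shift along the world's x, y, z each as a share of 500 mm, from -1 to 1, a list of three; "angular": the turn, a rotation vector about the world's x, y, z each as a share of 0.08 rad, from -1 to 1, a list of three; "hand": the opening, from 0 (shut) to 1 (fully open). In form: {"linear": [[x, y, z], ...], "angular": [[rx, ry, rz], ...], "hand": [hand, ...]}. A call has 1 to 8 rows; each row shifts and turns the commanded pose from where the row before left it; what a row does not reach is not made up. A row lasts 1/12 s, in which the tool goes at most 41.7 mm and 7.16 degrees, less where a joint would pass 70% of its speed; a pose out of reach is approached as far as the arm can. A call with a number of a shift or a turn outside -1 to 1 is refused whole. A call with a gripper value outside its range is refused whole. The fingers move at their own pace and stop on an object; "force" is the grip in N (left out, the last holds). Time passes only in rows, so rows that do not move let the fingers close. It gives the time, the measured TCP pose, the force, the opening and the grip force at its end, in the units of the state.
- manip.get_state(): the state, without advancing time (a new reading comes with each control period).
- manip.get_image(name): name is "side" or "top" or "wrist"; returns the picture (420x560x3 uint8, red, green, blue); there is no depth.
- manip.camera_params(name): a dict with "fx", "fy", "cx", "cy" (pixels), "view" (4x4, takes a point from world to camera coordinates); the wrist camera has in their place "hand_eye" (4x4, takes a point from camera to tool coordinates, whose origin is the TCP and whose axes are the flange's). Camera axes: x right, y down, z forward; pixel columns grow to the right and rows downward; lengths in m; the calibration is good to about 2 mm. A picture is of the moment at which its call begins: read the wrist's pose just before it. camera_params takes no time and is no camera call.
- manip.sign_off(): hands the job in; it is judged then, once.
The state is a dict: "clock": time; "qpos": joint angles; "qd": joint speeds; "effort": joint torques, N m; "position": TCP position; "ee_rot": TCP orientation; "contact_force": force on the tool from outside, world axes, zero at the start; "moment": the same for the moment, N m; "width": finger opening in m; "gripper_force": force on a finger pad.
Only numpy, scipy, OpenCV 4.12 (cv2) and the standard library are available. Lean on these libraries where they do the work, as an engineer would, in place of code of your own. Each camera call takes 0.05 s, during which the arm holds its last target. There are 200 camera calls.

### The job

Get the brewing scale ready for a pour: take the spice jar that was left on its plate and stand it upright on the worktop clear of the scale, then press the round power key so that the scale wakes with its plate empty. After that stand the mug upright in the middle of the plate, set down gently and let go, and press the long tare key, then the triangular timer key. Press one key at a time and let each spring back up, leave the square unit key alone, and do not shift the other jars and the bottle.

Things in the scene. Friction and masses are not known exactly. Their poses are not given: they have to be found in the camera images.
- scale: brewing scale, fixed right of the telephone: black body 210 (its x) x 200 x 20 mm, origin centre of underside; -x side is the front, with a key strip (56 mm deep, 22.5 mm high) of four grey keys in one row, from the left: square unit, round power, (dark display), long tare, triangular timer; 38 mm apart (76 mm across the display). Weighing plate behind the strip
- plate_top (a point): centre of the top of the weighing plate, a rubber-topped metal plate 132 (scale x) x 176 (scale y) mm, its top 34 mm above the worktop; axes as the scale; 115 mm behind the row of keys
- scale_plate (a joint): how far the weighing plate is pressed down on its spring load cell, m: 0 empty, 1 mm for every 2 N, stop at 7 mm (14 N)
- power_top (a point): centre of the top of the round power key (21 mm across), 30.5 mm above the worktop when up; keys go straight down
- key_power (a joint): travel of the power key, m: 0 up, 0.005 fully down (1.4 N to start, 4.5 N fully down); springs back
- tare_top (a point): centre of the top of the tare key, a bar 32 (scale x) x 14 mm, 30.5 mm above the worktop when up
- key_tare (a joint): travel of the tare key, as for the power key
- timer_top (a point): centre of the top of the triangular timer key (about 22 x 25 mm), 30.5 mm above the worktop when up
- key_timer (a joint): travel of the timer key, as for the power key
- unit_top (a point): centre of the top of the square unit key (18 mm), 30.5 mm above the worktop when up; not wanted in this job
- key_unit (a joint): travel of the unit key, as for the power key
- spice_jar: spice jar with a white cap and a green label, round, 47 mm across, 98 mm tall (cap from 77 mm up), about 0.11 kg, left standing on the weighing plate; origin at the centre of its underside, z up its axis
- mug: white china mug, 92 mm across, 95 mm tall, about 0.27 kg, standing on the worktop left of the telephone (the wall begins about 0.62 m ahead there, with a switch on it); the handle points along its -y. Origin on the underside, 17 mm from the cup's axis towards the handle
- mug_base (a point): centre of the mug's round underside, on the cup's axis; axes as the mug. The mug is empty, its rim 95 mm up and 46 mm from the axis, the wall about 5 to 8 mm thick near the rim: it can be pinched from above with one finger inside (inner floor about 30 mm up), away from the handle, which carries it level
- mug_handle (a point): middle of the mug's handle: 64 mm from the cup's axis, 68 mm above its underside; the handle is about 15 to 30 mm wide, ends 80 mm from the axis and its top is 86 mm up. Held by the handle alone the mug droops a little
- sugar_jar: bystander: glass sugar jar with a grey lid, 67 mm across, 115 mm tall, behind the scale; origin at the centre of its underside
- curry_jar: bystander: spice jar with a red cap, 45 mm across, 106 mm tall, close to the right of the scale; origin at the centre of its underside
- dressing: bystander: white bottle, 43 x 63 mm, 148 mm tall, behind the scale; origin at the centre of its underside
- salt_jar: bystander: glass jar with a red lid, 72 mm across, 90 mm tall, near the mug; origin at the centre of its underside
- desk_phone: fixed desk telephone, an obstacle between mug and scale: 222 x 222 mm over all, origin at the centre of its underside, front along its -x; body from 30 mm (front) to 72 mm high, tilted display at the back up to 166 mm, handset along its left (+y) side up to about 85 mm
Mind the look-alikes: they are no part of the job. What is shaped like the spice_jar but orange is not meant.

How it is judged:
By the outcome, as a careful person would: the job done as asked, in the order asked, and still so for the second after the job is handed in, with the robot touching nothing.
It also fails if it takes over 72 s, if anything falls off the work surface, if the arm or the gripper's body presses on something with over 40 N, if the wrist force passes 120 N, or if a joint passes its speed limit or range.

## Working session

There is one attempt and no reset: what is moved stays moved. The work goes in short steps, Python scripts to look and compute and a tool call to move; the robot and the scene stay as the last step left them, time stands still between calls to the robot, and variables do not carry over. Pictures are saved under pics/ and viewed, at most 10 in all, crops included, and the job is handed in when it is done.

Besides the shell and the picture viewer there is one more tool, called after "Request:" as name(argument=value, ...) on one line, values as JSON. carry_out: Moves the arm, as the interface text tells. Its arguments: {"type":"object","properties":{"linear":{"type":"array"},"angular":{"type":"array"},"hand":{"type":"array"},"force":{"type":"number"}},"required":["linear","angular","hand"]}

```bash
mkdir -p pics
python3 - <<'E'
from rig import manip
import cv2,numpy as np
np.set_printoptions(precision=4,suppress=True)
print(manip.get_state())
for n in("top","side"):
    im=manip.get_image(n); cv2.imwrite(f"pics/{n}0.png",im[:,:,::-1]); print(n,manip.camera_params(n))
print(manip.camera_params("wrist"))
E
```

```text
{'clock': 0.0, 'qpos': array([ 1.178 ,  0.2766,  1.5062, -0.    ,  1.3607, -0.121 ]), 'qd': array([ 0.0012, -0.0005, -0.002 ,  0.0006,  0.0035,  0.0017]), 'effort': array([ -0.0027, -41.6772, -24.5798,  -0.0004,   0.0111,  -0.    ]), 'position': array([0.1543, 0.5537, 0.4038]), 'ee_rot': array([-0.0002,  0.1355,  0.9908, -0.0009]), 'contact_force': array([-0.608 , -0.5099,  0.5897]), 'moment': array([ 0.0047, -0.031 , -0.0081]), 'gripper_force': 0.0, 'width': 0.08558378903537343}
top {'fx': 411.7190841565139, 'fy': 411.7190841565139, 'cx': 282.13738381423605, 'cy': 215.74961045483377, 'view': array([[-0.0116, -0.9999, -0.0114, -0.0164],
       [-0.9879,  0.0133, -0.1547,  0.5962],
       [ 0.1548,  0.0095, -0.9879,  1.0124],
       [ 0.    ,  0.    ,  0.    ,  1.    ]])}
side {'fx': 394.47570464551615, 'fy': 394.47570464551615, 'cx': 272.86250974503366, 'cy': 200.29062417187342, 'view': array([[ 0.9999, -0.0043, -0.0142, -0.5823],
       [-0.0137, -0.6338, -0.7734,  0.0669],
       [-0.0057,  0.7735, -0.6338,  1.0558],
       [ 0.    ,  0.    ,  0.    ,  1.    ]])}
{'fx': 294.2411942834364, 'fy': 294.2411942834364, 'cx': 283.2667709264929, 'cy': 213.14603212132027, 'hand_eye': array([[ 0.0001, -0.9589, -0.2838,  0.0727],
       [ 1.    , -0.0002,  0.0009, -0.0002],
       [-0.0009, -0.2838,  0.9589,  0.0308],
       [ 0.    ,  0.    ,  0.    ,  1.    ]])}
```

View pics/top0.png

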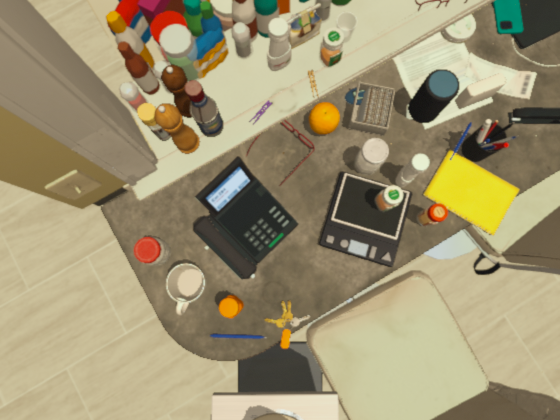

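View pics/side0.png

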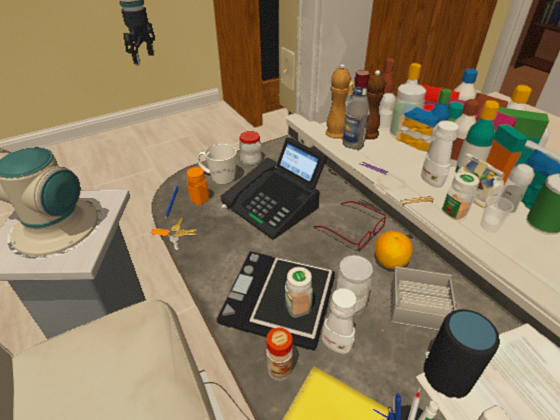

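Top view: scale at about (365,218), green-label jar on it at (390,197), mug at (186,282) with its handle toward (181,308), and the phone between them. I'll enlarge crops for accuracy.

Run:
```python
import cv2
im=cv2.imread("pics/top0.png")
cv2.imwrite("pics/c1.png",cv2.resize(im[150:270,310:460],None,fx=5,fy=5,interpolation=cv2.INTER_CUBIC))
cv2.imwrite("pics/c2.png",cv2.resize(im[225:325,125:255],None,fx=5,fy=5,interpolation=cv2.INTER_CUBIC))
```

```text
(no output)
```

View pics/c1.png

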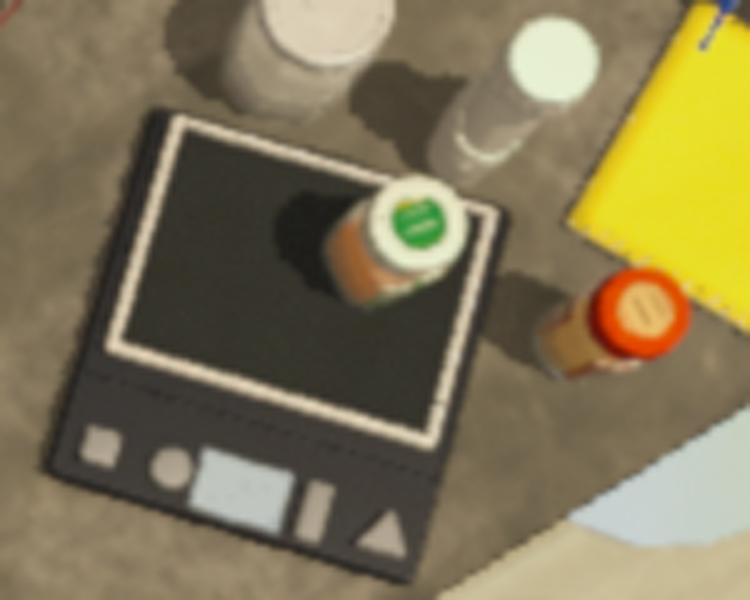

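View pics/c2.png

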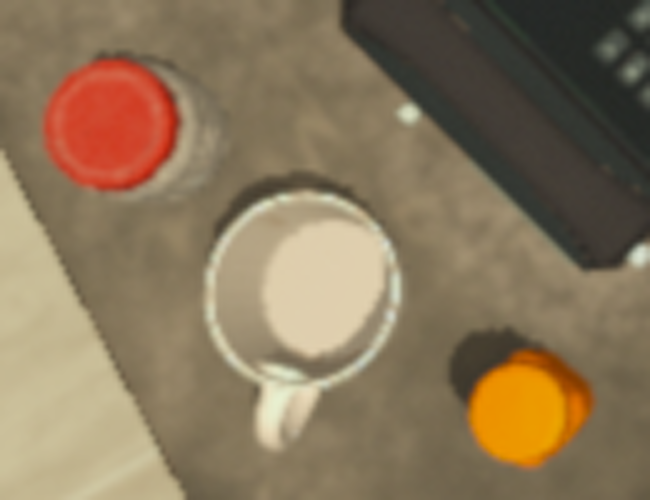

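```bash
cat > h.py <<'E'
from rig import manip
import numpy as np
def ray(n,uv,z):
    p=manip.camera_params(n); V=p["view"]; R,t=V[:3,:3],V[:3,3]
    c=-R.T@t; d=R.T@np.array([(uv[0]-p["cx"])/p["fx"],(uv[1]-p["cy"])/p["fy"],1])
    return c+d*(z-c[2])/d[2]
E
python3 - <<'E'
from h import *
np.set_printoptions(precision=4,suppress=True)
c1=lambda u,v:(310+(u-2)/5,150+(v-2)/5); c2=lambda u,v:(125+(u-2)/5,225+(v-2)/5)
P={}
for k,c,u,v,z in [("unit",c1,101,446,.0305),("power",c1,171,469,.0305),("tare",c1,314,512,.0305),("timer",c1,383,534,.0305),
 ("pTL",c1,175,117,.034),("pTR",c1,498,208,.034),("pBR",c1,435,446,.034),("pBL",c1,108,350,.034),("jar",c1,418,222,.132),("bottle",c1,554,60,.148),("sugar",c1,328,10,.115),("curry",c1,642,313,.106),
 ("mugrim",c2,304,289,.095),("handle_end",c2,272,447,.07),("salt",c2,112,124,.09),("orange",c2,518,412,.09),("phoneBLcorner",c2,590,265,.0),("phone_top",c2,345,15,.05)]:
    P[k]=ray("top",c(u,v),z)[:2]; print(k,P[k])
print("phone c",ray("top",(246,218),.05)[:2])
ky=P["unit"]-P["timer"]; print("yaw keys",np.degrees(np.arctan2(-ky[0],ky[1])),np.linalg.norm(ky), "row mid",sum(P[k] for k in("unit","power","tare","timer"))/4)
pc=sum(P[k] for k in("pTL","pTR","pBL","pBR"))/4
print("plate c",pc,[np.linalg.norm(P[a]-P[b]) for a,b in(("pTL","pTR"),("pBL","pBR"),("pTL","pBL"),("pTR","pBR"))])
m=P["handle_end"]-P["mugrim"];print("handle dir",np.degrees(np.arctan2(m[1],m[0])),np.linalg.norm(m))
E
```

```text
unit [ 0.5365 -0.1462]
power [ 0.5241 -0.1819]
tare [ 0.5011 -0.2544]
timer [ 0.4894 -0.2892]
pTL [ 0.7099 -0.19  ]
pTR [ 0.6584 -0.357 ]
pBR [ 0.5339 -0.3173]
pBL [ 0.5861 -0.1509]
jar [ 0.6312 -0.2888]
bottle [ 0.705  -0.3527]
sugar [ 0.7416 -0.2549]
curry [ 0.5902 -0.4013]
mugrim [0.4297 0.2095]
handle_end [0.354  0.2293]
salt [0.5104 0.3067]
orange [0.3706 0.1069]
phoneBLcorner [0.4402 0.0824]
phone_top [0.5677 0.2029]
phone c [0.5908 0.0688]
yaw keys -18.22508203320072 0.1505876777637425 row mid [ 0.5128 -0.2179]
plate c [ 0.6221 -0.2538] [np.float64(0.1747660203106739), np.float64(0.1743713800929752), np.float64(0.12984619997808314), np.float64(0.13065514117211358)]
handle dir 165.3320972933458 0.07824044860745502
```

Measurements agree: key spacing is 150.6 mm against a nominal 152, and the plate comes out at 174x130 mm. Moving above the spice jar.

Request:
carry_out(linear=[[0.0398,-0.0702,0],[0.0398,-0.0702,0],[0.0398,-0.0702,0],[0.0398,-0.0702,0],[0.0398,-0.0702,0],[0.0398,-0.0702,0],[0.0398,-0.0702,0],[0.0398,-0.0702,0]], angular=[[0,0,-0.48],[0,0,0],[0,0,0],[0,0,0],[0,0,0],[0,0,0],[0,0,0],[0,0,0]], hand=[1,1,1,1,1,1,1,1])

```text
clock: 0.77
position: [0.3138, 0.2713, 0.4045]
ee_rot: [-0.0, 0.154, 0.988, -0.0]
contact_force: [1.5, 1.2, 0.2]
width: 0.0857
gripper_force: 0.0
```

Request:
carry_out(linear=[[0.0398,-0.0702,0],[0.0398,-0.0702,0],[0.0398,-0.0702,0],[0.0398,-0.0702,0],[0.0398,-0.0702,0],[0.0398,-0.0702,0],[0.0398,-0.0702,0],[0.0398,-0.0702,0]], angular=[[0,0,0],[0,0,0],[0,0,0],[0,0,0],[0,0,0],[0,0,0],[0,0,0],[0,0,0]], hand=[1,1,1,1,1,1,1,1])

```text
clock: 1.43
position: [0.4731, -0.0097, 0.4045]
ee_rot: [-0.0, 0.155, 0.988, 0.0]
contact_force: [0.4, 0.9, 0.4]
width: 0.0854
gripper_force: 0.0
```

Request:
carry_out(linear=[[0.0398,-0.0702,0],[0.0398,-0.0702,0],[0.0398,-0.0702,0],[0.0398,-0.0702,0],[0.0398,-0.0702,0],[0.0398,-0.0702,0],[0.0398,-0.0702,0],[0.0398,-0.0702,0]], angular=[[0,0,0],[0,0,0],[0,0,0],[0,0,0],[0,0,0],[0,0,0],[0,0,0],[0,0,0]], hand=[1,1,1,1,1,1,1,1])

```text
clock: 2.1
position: [0.6325, -0.2904, 0.404]
ee_rot: [-0.001, 0.155, 0.988, 0.0]
contact_force: [0.9, 0.0, 0.8]
width: 0.0852
gripper_force: 0.0
```

```bash
cat >> h.py <<'E'
from scipy.spatial.transform import Rotation as Ro
def wpose():
    s=manip.get_state(); T=np.eye(4); T[:3,:3]=Ro.from_quat(s["ee_rot"],scalar_first=True).as_matrix(); T[:3,3]=s["position"]
    return T@manip.camera_params("wrist")["hand_eye"]
def wray(T,uv,z):
    p=manip.camera_params("wrist"); c=T[:3,3]; d=T[:3,:3]@np.array([(uv[0]-p["cx"])/p["fx"],(uv[1]-p["cy"])/p["fy"],1])
    return c+d*(z-c[2])/d[2]
def proj(T,X):
    p=manip.camera_params("wrist"); c=T[:3,:3].T@(np.array(X)-T[:3,3]); return p["fx"]*c[0]/c[2]+p["cx"],p["fy"]*c[1]/c[2]+p["cy"]
E
python3 - <<'E'
from h import *
import cv2
T=wpose(); im=manip.get_image("wrist")[:,:,::-1].copy(); np.save("T1.npy",T)
P={"j":(.6312,-.2888,.132),"c":(.6222,-.2535,.034),"p":(.5241,-.1819,.0305),"t":(.5011,-.2544,.0305),"m":(.4894,-.2892,.0305),"u":(.5365,-.1462,.0305)}
for k,X in P.items():
    q=proj(T,X); print(k,q); cv2.drawMarker(im,tuple(int(round(a)) for a in q),(255,0,255),0,8,1)
cv2.imwrite("pics/w1.png",im)
E
```

```text
j (np.float64(284.43538671792305), np.float64(213.0062686807506))
c (np.float64(310.7191305668342), np.float64(172.9949178538104))
p (np.float64(349.4484720763355), np.float64(63.603261179096336))
t (np.float64(277.4541956414001), np.float64(63.84796530830724))
m (np.float64(242.67811650094114), np.float64(63.3090975088316))
u (np.float64(385.1104819593073), np.float64(64.54996016499851))
```

View pics/w1.png

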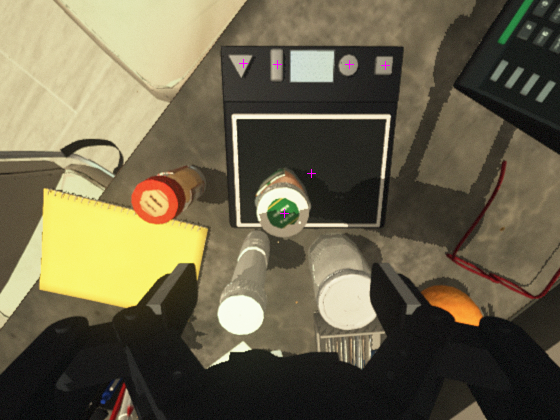

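The wrist view agrees with the estimates: cap at (284,211), keys at row 64. Descending and gripping.

Request:
carry_out(linear=[[0,0,-0.07],[0,0,-0.07],[0,0,-0.07],[0,0,-0.05],[0,0,-0.02],[0,0,0],[0,0,0]], angular=[[0,0,0],[0,0,0],[0,0,0],[0,0,0],[0,0,0],[0,0,0],[0,0,0]], hand=[1,1,1,1,1,1,1])

```text
clock: 2.73
position: [0.6323, -0.2885, 0.2651]
ee_rot: [0.0, 0.154, 0.988, -0.0]
contact_force: [0.3, -0.6, 0.4]
width: 0.0855
gripper_force: 0.0
```

Request:
carry_out(linear=[[0,0,0],[0,0,0],[0,0,0],[0,0,0],[0,0,0],[0,0,0],[0,0,0],[0,0,0]], angular=[[0,0,0],[0,0,0],[0,0,0],[0,0,0],[0,0,0],[0,0,0],[0,0,0],[0,0,0]], hand=[0.5,0.4,0.3,0.3,0.3,0.3,0.3,0.3], force=25)

```text
clock: 3.4
position: [0.6322, -0.2888, 0.2656]
ee_rot: [0.001, 0.154, 0.988, -0.0]
contact_force: [0.0, -1.0, 5.7]
width: 0.0506
gripper_force: 25.7
```

Request:
carry_out(linear=[[0,0,0.02],[0,0,0.05],[0,0,0.07],[0,0,0.06],[0,0,0]], angular=[[0,0,0],[0,0,0],[0,0,0],[0,0,0],[0,0,0]], hand=[0.3,0.3,0.3,0.3,0.3])

```text
clock: 3.82
position: [0.6331, -0.2888, 0.3716]
ee_rot: [0.005, 0.154, 0.988, -0.002]
contact_force: [1.5, -1.0, 0.4]
width: 0.0505
gripper_force: 26.6
```

Request:
carry_out(linear=[[-0.0455,0.0573,0],[-0.0455,0.0573,0],[-0.0455,0.0573,0],[-0.0455,0.0573,0],[-0.0455,0.0573,0],[-0.0455,0.0573,0],[-0.0455,0.0573,0],[-0.0455,0.0573,0]], angular=[[0,0,0],[0,0,0],[0,0,0],[0,0,0],[0,0,0],[0,0,0],[0,0,0],[0,0,0]], hand=[0.3,0.3,0.3,0.3,0.3,0.3,0.3,0.3])

```text
clock: 4.48
position: [0.448, -0.0577, 0.3636]
ee_rot: [-0.002, 0.155, 0.988, 0.001]
contact_force: [0.5, 0.9, -1.4]
width: 0.051
gripper_force: 26.6
```

Request:
carry_out(linear=[[0,0,0],[0,0,-0.06],[0,0,-0.07],[0,0,-0.07],[0,0,-0.03],[0,0,-0.01],[0,0,-0.01],[0,0,0]], angular=[[0,0,0],[0,0,0],[0,0,0],[0,0,0],[0,0,0],[0,0,0],[0,0,0],[0,0,0]], hand=[0.3,0.3,0.3,0.3,0.3,0.3,0.3,0.3])

```text
clock: 5.15
position: [0.4501, -0.0593, 0.2393]
ee_rot: [-0.001, 0.155, 0.988, 0.0]
contact_force: [0.1, 0.6, -0.7]
width: 0.0506
gripper_force: 26.9
```

Run:
```python
from h import *
import cv2
s=manip.get_state();print(s["position"],s["contact_force"],s["width"])
a=manip.get_image("side"); b=manip.get_image("top"); cv2.imwrite("pics/s2f.png",a[:,:,::-1])
cv2.imwrite("pics/s2.png",cv2.resize(a[160:380,140:360],None,fx=2.5,fy=2.5)[:,:,::-1])
```

```text
[ 0.45008211 -0.05933606  0.23930777] [ 0.05293441  0.5546567  -0.73452495] 0.050629627849234485
```

View pics/s2.png

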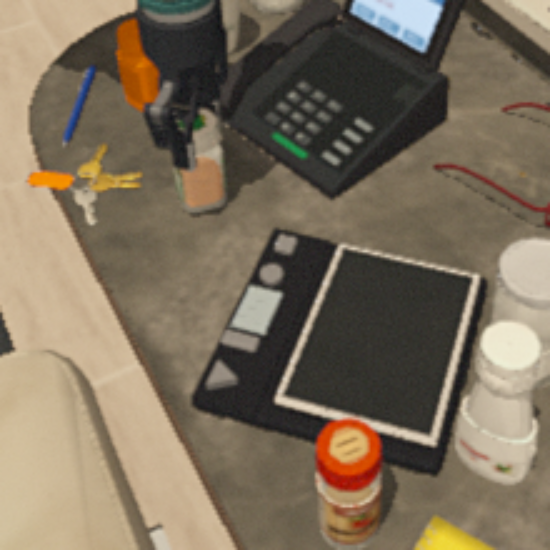

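The jar is held upright just above the worktop, near (200,190) in the crop, well clear of the scale. Lowering it gently.

Request:
carry_out(linear=[[0,0,-0.006],[0,0,-0.005],[0,0,-0.003],[0,0,0]], angular=[[0,0,0],[0,0,0],[0,0,0],[0,0,0]], hand=[0.3,0.3,0.3,0.3])

```text
clock: 5.58
position: [0.4511, -0.0598, 0.2348]
ee_rot: [0.002, 0.154, 0.988, -0.0]
contact_force: [-1.2, -1.1, 10.0]
width: 0.0504
gripper_force: 28.1
```

Request:
carry_out(linear=[[0,0,0.003],[0,0,0],[0,0,0],[0,0,0],[0,0,0],[0,0,0],[0,0,0.03],[0,0,0.07]], angular=[[0,0,0],[0,0,0],[0,0,0],[0,0,0],[0,0,0],[0,0,0],[0,0,0],[0,0,0]], hand=[0.3,0.65,0.7,0.8,1,1,1,1])

```text
clock: 6.25
position: [0.4482, -0.0588, 0.2812]
ee_rot: [-0.005, 0.155, 0.988, 0.001]
contact_force: [-0.8, 0.0, -0.4]
width: 0.0857
gripper_force: 0.0
```

Request:
carry_out(linear=[[0,0,0.08],[0,0,0.05],[0,0,0],[0,0,0]], angular=[[0,0,0],[0,0,0],[0,0,0],[0,0,0]], hand=[1,1,1,1])

```text
clock: 6.58
position: [0.4503, -0.0594, 0.3506]
ee_rot: [0.002, 0.154, 0.988, -0.0]
contact_force: [0.5, -0.4, -0.5]
width: 0.0851
gripper_force: 0.0
```

Request:
carry_out(linear=[[0.0148,-0.0245,0],[0.0148,-0.0245,0],[0.0148,-0.0245,0],[0.0148,-0.0245,0],[0.0148,-0.0245,0],[0.0148,-0.0245,0],[0.0148,-0.0245,0],[0.0148,-0.0245,0]], angular=[[0,0,-0.983],[0,0,-0.983],[0,0,-0.983],[0,0,-0.983],[0,0,-0.983],[0,0,-0.983],[0,0,-0.983],[0,0,-0.983]], hand=[0,0,0,0,0,0,0,0])

```text
clock: 7.25
position: [0.5089, -0.1577, 0.3469]
ee_rot: [-0.002, 0.454, 0.891, -0.0]
contact_force: [-0.7, -0.1, -0.1]
width: -0.0001
gripper_force: 0.0
```

Request:
carry_out(linear=[[0.0148,-0.0245,0],[0.0148,-0.0245,0],[0,0,0],[0,0,0],[0,0,0],[0,0,0],[0,0,0],[0,0,0]], angular=[[0,0,-0.983],[0,0,-0.983],[0,0,-0.983],[0,0,-0.983],[0,0,-0.983],[0,0,-0.983],[0,0,-0.983],[0,0,-0.983]], hand=[0,0,0,0,0,0,0,0])

```text
clock: 7.92
position: [0.5234, -0.1816, 0.3468]
ee_rot: [-0.002, 0.708, 0.707, -0.001]
contact_force: [0.2, -0.1, -1.1]
width: 0.0001
gripper_force: 0.0
```

Request:
carry_out(linear=[[0,0,-0.06],[0,0,-0.07],[0,0,-0.07],[0,0,-0.03],[0,0,0],[0,0,0]], angular=[[0,0,-0.983],[0,0,-0.983],[0,0,-0.983],[0,0,-0.983],[0,0,0],[0,0,0]], hand=[0,0,0,0,0,0])

```text
clock: 8.42
position: [0.5233, -0.1815, 0.2322]
ee_rot: [-0.002, 0.808, 0.589, -0.001]
contact_force: [-0.4, -0.1, -0.0]
width: -0.0002
gripper_force: 0.0
```

Run:
```python
from h import *
import cv2
s=manip.get_state();print(s["position"],s["ee_rot"],s["contact_force"],s["width"],s["qpos"])
a=manip.get_image("side")
cv2.imwrite("pics/s3.png",cv2.resize(a[120:350,170:370],None,fx=2.6,fy=2.6)[:,:,::-1])
```

```text
[ 0.5232505  -0.18145216  0.23216069] [-0.00218685  0.8078568   0.58937369 -0.00112608] [-0.44102153 -0.05728949 -0.03602823] -0.00015280309703166167 [-4.59453611e-01  3.96635986e-01  1.79586245e+00  3.33870447e-05
  9.54013646e-01 -1.49247775e-01]
```

View pics/s3.png

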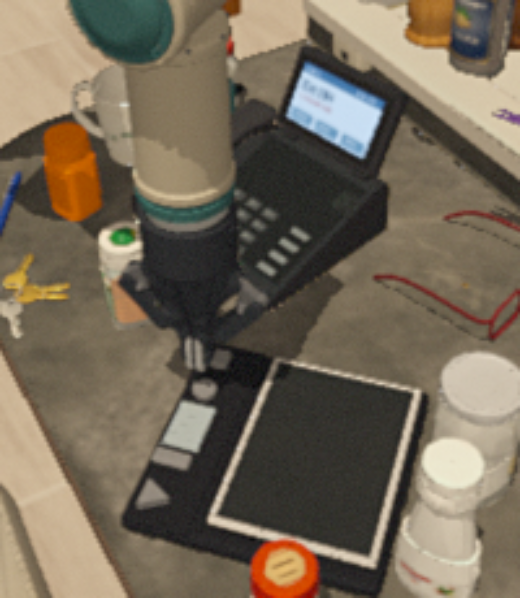

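The spice jar stands upright and the closed fingers are over the round key. Pressing it.

Request:
carry_out(linear=[[0,0,-0.04],[0,0,-0.014],[0,0,-0.006],[0,0,-0.004],[0,0,-0.003],[0,0,0]], angular=[[0,0,0],[0,0,0],[0,0,0],[0,0,0],[0,0,0],[0,0,0]], hand=[0,0,0,0,0,0])

```text
clock: 8.97
position: [0.5239, -0.1817, 0.2014]
ee_rot: [0.0, 0.808, 0.589, 0.0]
contact_force: [-1.6, 0.4, 2.4]
width: -0.0001
gripper_force: 1.4
```

Request:
carry_out(linear=[[0,0,-0.004],[0,0,-0.003],[0,0,0]], angular=[[0,0,0],[0,0,0],[0,0,0]], hand=[0,0,0])

```text
clock: 9.22
position: [0.524, -0.1818, 0.1989]
ee_rot: [0.0, 0.808, 0.589, 0.0]
contact_force: [-3.8, 1.6, 10.8]
width: -0.0
gripper_force: 5.6
```

Request:
carry_out(linear=[[0,0,0.014],[0,0,0.04],[0,0,0.08],[0,0,0.08],[0,0,0.07],[0,0,0.07],[0,0,0]], angular=[[0,0,0],[0,0,0],[0,0,0.983],[0,0,0.983],[0,0,0.983],[0,0,0.983],[0,0,0]], hand=[0,0,0,0,0,0,0])

```text
clock: 9.8
position: [0.526, -0.1827, 0.3822]
ee_rot: [0.008, 0.705, 0.709, 0.003]
contact_force: [0.4, 0.5, 0.3]
width: -0.0002
gripper_force: 0.0
```

Run:
```python
from h import *
import cv2
np.set_printoptions(precision=4,suppress=True)
s=manip.get_state();print(s["position"],s["ee_rot"],s["contact_force"])
T=wpose(); w=manip.get_image("wrist");b=manip.get_image("side")
im=np.hstack([w[:, 60:500],cv2.resize(b[200:350,200:328],(360,420))])
cv2.imwrite("pics/s4.png",im[:,:,::-1])
```

```text
[ 0.526  -0.1827  0.3822] [0.0079 0.7054 0.7088 0.0027] [0.3732 0.5036 0.2818]
```

View pics/s4.png

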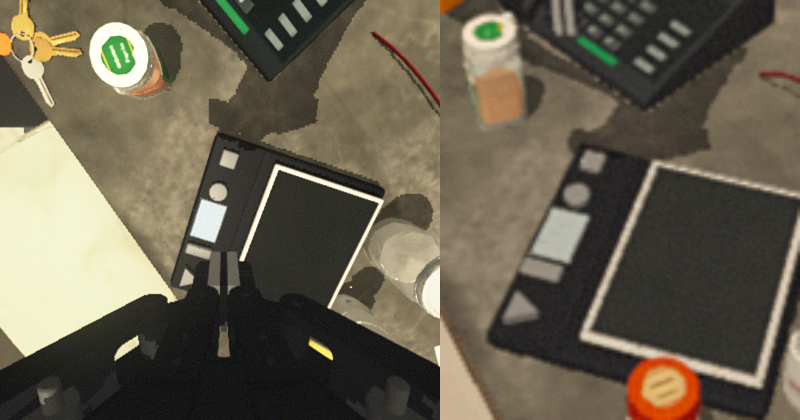

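Power pressed and released; nothing is blocking the plate, and the spice jar is at (120,55). The display doesn't visibly change. On to the mug.

Request:
carry_out(linear=[[-0.0097,0.0725,0],[-0.0097,0.0725,0],[-0.0097,0.0725,0],[-0.0097,0.0725,0],[-0.0097,0.0725,0],[-0.0097,0.0725,0],[-0.0097,0.0725,0],[-0.0097,0.0725,0]], angular=[[0,0,0.705],[0,0,0.705],[0,0,0.705],[0,0,0],[0,0,0],[0,0,0],[0,0,0],[0,0,0]], hand=[0,0,0,0,0,0,0,0])

```text
clock: 10.57
position: [0.4843, 0.1098, 0.3725]
ee_rot: [-0.001, 0.644, 0.765, -0.001]
contact_force: [-0.2, -0.6, -0.4]
width: 0.0002
gripper_force: 0.0
```

Request:
carry_out(linear=[[-0.0097,0.0725,0],[-0.0097,0.0725,0],[-0.0097,0.0725,0],[0,0,0],[0,0,0],[0,0,0]], angular=[[0,0,0],[0,0,0],[0,0,0],[0,0,0],[0,0,0],[0,0,0]], hand=[0.5,0.5,0.5,0.5,0.5,0.5])

```text
clock: 11.07
position: [0.4704, 0.2168, 0.3728]
ee_rot: [-0.0, 0.644, 0.765, -0.001]
contact_force: [-0.1, -0.6, -0.2]
width: 0.0428
gripper_force: 0.0
```

Run:
```python
from h import *
import cv2
np.set_printoptions(precision=4,suppress=True)
s=manip.get_state();print(s["position"],s["ee_rot"],s["contact_force"],s["width"])
T=wpose(); w=manip.get_image("wrist")[:,:,::-1].copy()
p=manip.camera_params("wrist")
for a in range(0,360,30):
    q=proj(T,(.4297+.046*np.cos(np.radians(a)),.2095+.046*np.sin(np.radians(a)),.095)); cv2.drawMarker(w,tuple(int(round(x)) for x in q),(255,0,255),0,6,1)
q=proj(T,(.4716,.2169,.095)); cv2.drawMarker(w,tuple(int(round(x)) for x in q),(0,255,0),0,8,1); print(q)
cv2.imwrite("pics/s5.png",w)
```

```text
[0.4704 0.2168 0.3728] [-0.0003  0.6437  0.7653 -0.0013] [-0.0667 -0.5838 -0.2184] 0.04280011157125966
(np.float64(285.92871121345), np.float64(212.15875402547093))
```

View pics/s5.png

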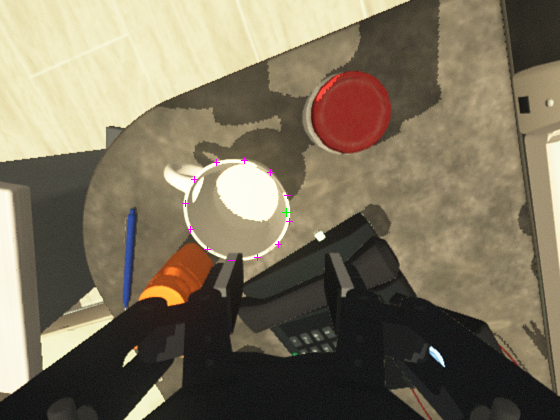

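The projected rim lies on the mug rim (centre about (237,210)), and the grasp point falls on its wall. Descending and pinching.

Request:
carry_out(linear=[[0.002,0,-0.07],[0,0,-0.07],[0,0,-0.07],[0,0,-0.04],[0,0,-0.016],[0,0,-0.01],[0,0,0]], angular=[[0,0,0],[0,0,0],[0,0,0],[0,0,0],[0,0,0],[0,0,0],[0,0,0]], hand=[0.5,0.5,0.5,0.5,0.5,0.5,0.5])

```text
clock: 11.7
position: [0.4721, 0.2161, 0.2359]
ee_rot: [-0.0, 0.645, 0.765, -0.0]
contact_force: [0.0, 0.5, 0.5]
width: 0.0426
gripper_force: 0.0
```

Request:
carry_out(linear=[[0,0,0],[0,0,0],[0,0,0],[0,0,0],[0,0,0],[0,0,0],[0,0,0],[0,0,0]], angular=[[0,0,0],[0,0,0],[0,0,0],[0,0,0],[0,0,0],[0,0,0],[0,0,0],[0,0,0]], hand=[0.35,0.25,0.18,0.12,0.08,0.04,0,0], force=45)

```text
clock: 12.37
position: [0.4698, 0.2167, 0.238]
ee_rot: [-0.001, 0.644, 0.765, -0.002]
contact_force: [-5.7, -2.0, 14.3]
width: 0.0108
gripper_force: 43.2
```

Request:
carry_out(linear=[[0,0,0.01],[0,0,0.03],[0,0,0.06],[0,0,0.07],[0,0,0.07],[0,0,0.07],[0,0,0.06],[0,0,0.02]], angular=[[0,0,0],[0,0,0],[0,0,0],[0,0,0],[0,0,0],[0,0,0],[0,0,0],[0,0,0]], hand=[0,0,0,0,0,0,0,0])

```text
clock: 13.03
position: [0.4722, 0.2173, 0.4367]
ee_rot: [0.003, 0.644, 0.765, 0.004]
contact_force: [0.5, 0.3, -2.0]
width: 0.0077
gripper_force: 44.2
```

Run:
```python
from h import *
import cv2
np.set_printoptions(precision=4,suppress=True)
s=manip.get_state();print(s["position"],s["ee_rot"],s["contact_force"],s["width"],s["gripper_force"])
dz=s["position"][2]-.238
T=wpose(); w=manip.get_image("wrist")[:,:,::-1].copy(); sd=manip.get_image("side")[:,:,::-1]
for x,c in((0,(255,0,255)),):
  C=s["position"][:2]+[-.0401,-.0072]
  for a in range(0,360,30):
    q=proj(T,(C[0]+.046*np.cos(np.radians(a)),C[1]+.046*np.sin(np.radians(a)),.095+dz)); cv2.drawMarker(w,tuple(int(round(x)) for x in q),c,0,6,1)
im=np.hstack([cv2.resize(w[90:340,100:370],None,fx=1.6,fy=1.6),cv2.resize(sd[20:220,120:280],(320,400))])
cv2.imwrite("pics/s6.png",im)
```

```text
[0.4722 0.2173 0.4367] [0.0029 0.6438 0.7652 0.0044] [ 0.5043  0.3241 -2.0403] 0.007656146148069347 44.213413229444996
```

View pics/s6.png

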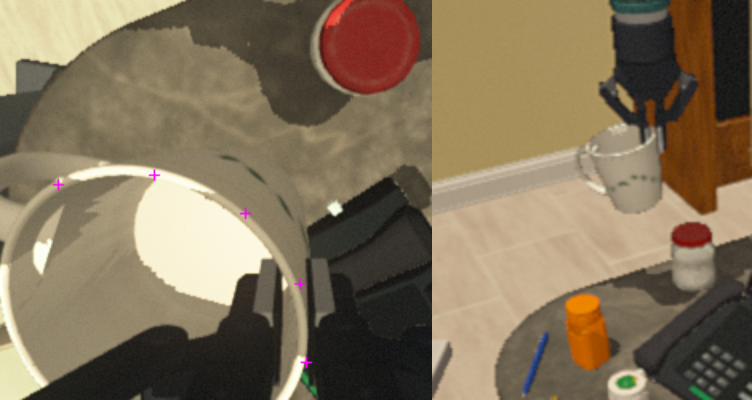

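The mug is held but appears slightly tilted, with its base swung towards +x because the tapered wall aligned to the pads. I'll estimate the tilt from the rim ellipse.

Run:
```python
from h import *
from scipy.optimize import least_squares
np.set_printoptions(precision=4,suppress=True)
s=manip.get_state(); T=wpose()
obs=np.array([(8,250),(5,300),(20,345),(43,385),(65,178),(100,171),(154,168),(215,195),(245,216),(280,252),(298,286),(306,335),(300,370)])/1.6+[100,90]
ang=np.radians(np.arange(0,360,2))
def rim(p):
    e1,e2=Ro.from_rotvec([p[3],p[4],0]).as_matrix()[:,:2].T
    return p[:3]+.0455*(np.outer(np.cos(ang),e1)+np.outer(np.sin(ang),e2))
def f(p,pr=True):
    q=np.array([proj(T,X) for X in rim(p)])
    r=np.array([np.min(np.linalg.norm(q-o,axis=1)) for o in obs])
    return np.r_[r,(p[:3]-p0[:3])/.006]
p0=np.r_[s["position"][0]-.0419,s["position"][1]-.0074,s["position"][2]-.238+.095,0,0]
best=min((least_squares(f,p0+np.r_[0,0,0,a,b],diff_step=1e-4,x_scale=[.01,.01,.01,.1,.1]) for a in(-.1,0,.1) for b in(-.15,0,.15)),key=lambda r:r.cost)
print(best.cost,f(best.x).round(1),best.x-p0,f(p0).round(1))
```

```text
Traceback (most recent call last):
  File "h.py", line 15, in proj
    p=manip.camera_params("wrist"); c=T[:3,:3].T@(np.array(X)-T[:3,3]); return p["fx"]*c[0]/c[2]+p["cx"],p["fy"]*c[1]/c[2]+p["cy"]
ValueError: time passes only in moves, steps and waits
```

Run:
```python
from h import *
from scipy.optimize import least_squares
np.set_printoptions(precision=4,suppress=True)
s=manip.get_state(); T=wpose(); P=manip.camera_params("wrist")
obs=np.array([(8,250),(5,300),(20,345),(43,385),(65,178),(100,171),(154,168),(215,195),(245,216),(280,252),(298,286),(306,335),(300,370)])/1.6+[100,90]
ang=np.radians(np.arange(0,360,2))
def f(p):
    M=Ro.from_rotvec([p[3],p[4],0]).as_matrix()
    X=p[:3]+.0455*(np.outer(np.cos(ang),M[:,0])+np.outer(np.sin(ang),M[:,1]))
    c=(X-T[:3,3])@T[:3,:3]; q=c[:,:2]/c[:,2:]*P["fx"]+[P["cx"],P["cy"]]
    r=np.array([np.min(np.linalg.norm(q-o,axis=1)) for o in obs])
    return np.r_[r,(p[:3]-p0[:3])/.006]
p0=np.r_[s["position"][0]-.0419,s["position"][1]-.0074,s["position"][2]-.238+.095,0,0]
best=min((least_squares(f,p0+np.r_[0,0,0,a,b],diff_step=1e-3,x_scale=[.01,.01,.01,.1,.1]) for a in(-.1,.01,.1) for b in(-.15,.01,.15)),key=lambda r:r.cost)
print(best.cost,f(best.x).round(1),best.x-p0,f(p0).round(1))
```

```text
11.493152460829439 [ 1.1  0.9  1.2  1.8  1.3  1.8  1.2  1.3  1.2  0.9  1.9  0.7  0.5  0.2
  0.  -1.2] [ 0.0012  0.0003 -0.0073  0.0501 -0.1562] [16.1 25.5 29.9 26.8  1.8  2.5  5.6  2.5  1.7  2.6  2.8  2.1  1.5  0.
  0.   0. ]
```

The fit gives a clear tilt of about 9.4°, base towards +x. I'll level the mug by tilting the tool, then carry it to the plate while turning 62° so the pinch side faces the free left side.

Request:
carry_out(linear=[[0.0121,0.0039,0],[0.0121,0.0039,0],[0.0121,0.0039,0],[0.0121,0.0039,0]], angular=[[-0.156,0.488,0],[-0.156,0.488,0],[-0.156,0.488,0],[-0.156,0.488,0]], hand=[0,0,0,0])

```text
clock: 13.47
position: [0.4956, 0.2247, 0.4282]
ee_rot: [-0.045, 0.642, 0.762, -0.072]
contact_force: [0.7, 0.1, -2.7]
width: 0.0077
gripper_force: 44.3
```

Request:
carry_out(linear=[[0.0179,-0.0519,0],[0.0179,-0.0519,0],[0.0179,-0.0519,0],[0.0179,-0.0519,0],[0.0179,-0.0519,0],[0.0179,-0.0519,0],[0.0179,-0.0519,0],[0.0179,-0.0519,0]], angular=[[0,0,0.8456],[0,0,0.8456],[0,0,0.8456],[0,0,0.8456],[0,0,0.8456],[0,0,0.8456],[0,0,0.8456],[0,0,0.8456]], hand=[0,0,0,0,0,0,0,0])

```text
clock: 14.13
position: [0.5674, 0.016, 0.4278]
ee_rot: [-0.026, 0.413, 0.907, -0.079]
contact_force: [0.1, 0.0, -2.5]
width: 0.0076
gripper_force: 44.3
```

Request:
carry_out(linear=[[0.0179,-0.0519,0],[0.0179,-0.0519,0],[0.0179,-0.0519,0],[0.0179,-0.0519,0],[0.0179,-0.0519,0],[0.0179,-0.0519,0],[0.0179,-0.0519,0],[0.0179,-0.0519,0]], angular=[[0,0,0.8456],[0,0,0.8456],[0,0,0.8456],[0,0,0.8456],[0,0,0.8456],[0,0,0.8456],[0,0,0.8456],[0,0,0.8456]], hand=[0,0,0,0,0,0,0,0])

```text
clock: 14.8
position: [0.639, -0.1915, 0.4271]
ee_rot: [-0.005, 0.155, 0.985, -0.081]
contact_force: [0.0, -0.1, -2.2]
width: 0.0078
gripper_force: 44.3
```

Request:
carry_out(linear=[[0,0,-0.05],[0,0,-0.07],[0,0,-0.07],[0,0,-0.03],[0,0,0],[0,0,0]], angular=[[0,0,0],[0,0,0],[0,0,0],[0,0,0],[0,0,0],[0,0,0]], hand=[0,0,0,0,0,0])

```text
clock: 15.3
position: [0.6383, -0.1901, 0.3177]
ee_rot: [-0.005, 0.157, 0.984, -0.081]
contact_force: [-0.4, 0.6, -2.2]
width: 0.0077
gripper_force: 44.3
```

Run:
```python
from h import *
import cv2
np.set_printoptions(precision=4,suppress=True)
s=manip.get_state();print(s["position"],s["ee_rot"],s["contact_force"],s["width"],s["gripper_force"])
R=wpose()  # white-rim mask extraction from top & wrist, numerically
for n in("top","side","wrist"):
    im=manip.get_image(n); cv2.imwrite(f"pics/m_{n}.png",im[:,:,::-1])
q=Ro.from_quat(s["ee_rot"],scalar_first=True).as_matrix(); print(q)
G=s["position"]+q[:,2]*.155; print("G",G)
p=manip.camera_params("top");
def pr(n,X):
    p=manip.camera_params(n);c=p["view"][:3,:3]@X+p["view"][:3,3];return [round(float(v),1) for v in (p["fx"]*c[0]/c[2]+p["cx"],p["fy"]*c[1]/c[2]+p["cy"])]
base=G+[-.0127,-.0386,-.0836]
for n in("top","side"): print(n,"base",pr(n,base),"rim",pr(n,base+[0,0,.095]))
```

```text
[ 0.6383 -0.1901  0.3177] [-0.0049  0.1569  0.9843 -0.0811] [-0.4103  0.6261 -2.2152] 0.007714693286384249 44.32088422057859
[[-0.9507  0.3081 -0.0352]
 [ 0.3097  0.9376 -0.158 ]
 [-0.0157 -0.1611 -0.9868]]
G [ 0.6329 -0.2146  0.1647]
top base [373.9, 202.8] rim [382.7, 195.0]
side base [291.3, 276.8] rim [292.1, 244.1]
```

Request:
carry_out(linear=[[0.004,0,-0.03],[0,0,-0.03],[0,0,-0.014],[0,0,-0.006],[0,0,-0.004],[0,0,-0.003],[0,0,0]], angular=[[0,0,0],[0,0,0],[0,0,0],[0,0,0],[0,0,0],[0,0,0],[0,0,0]], hand=[0,0,0,0,0,0,0])

```text
clock: 16.03
position: [0.6413, -0.1905, 0.2785]
ee_rot: [-0.001, 0.157, 0.984, -0.082]
contact_force: [-0.3, -0.5, -2.7]
width: 0.0078
gripper_force: 44.3
```

Run:
```python
from h import *
import cv2
np.set_printoptions(precision=4,suppress=True)
# bright mug silhouette in side picture taken before lowering: left/right edges per row
im=cv2.cvtColor(cv2.imread("pics/m_side.png"),cv2.COLOR_BGR2GRAY)
for v in range(238,300,6):
    r=im[v,225:345]; print(v,''.join('#' if x>140 else '+' if x>95 else '.' for x in r))
```

```text
238 +++++......+++++++++++++++++++++++++++++++++.+######################+.......++++############............................
244 ++++++++++++++++++++++++++++++++++++++++++++##++#####################+++++.+++################....................++++..
250 +++++++++++++++++++++++++++++++++++++++++++++##++############################################+...............+++++++++++
256 ++++++++++++++++++++++...++##+++#+............+###########################################++...............+++++++++++++
262 +++++++++++++++++++...........................+#######################################++++.............++++++++++++#####
268 ++++++++++++++++...+##++++#+.............+#########+++++##############################+++.....#######+++.++++++++++#####
274 +++++++++++++.+++++....................#######+...+++++####++#####################+++++................###+....+++#++###
280 ++++++++++..##############+...........+#####+.......+##############+####+++#######+++................+###.....+++#######
286 +++++++..###############..............+#######+++##############################++...................###......+.+########
292 ++++.+++......+######+..............###...........................................................###+.....+############
298 ++.....+++++####++...............+##+............................................................###.....++#############
```

The side silhouette shows the mug within a couple of degrees of level. It is still about 7 mm above the plate, so I'm lowering slowly.

Request:
carry_out(linear=[[0,0,-0.004],[0,0,-0.004],[0,0,-0.003],[0,0,0]], angular=[[0,0,0],[0,0,0],[0,0,0],[0,0,0]], hand=[0,0,0,0])

```text
clock: 16.37
position: [0.6409, -0.1904, 0.2719]
ee_rot: [-0.002, 0.157, 0.984, -0.082]
contact_force: [-0.3, 0.4, -2.2]
width: 0.0079
gripper_force: 44.3
```

Request:
carry_out(linear=[[0,0,-0.003],[0,0,-0.002],[0,0,0]], angular=[[0,0,0],[0,0,0],[0,0,0]], hand=[0,0,0])

```text
clock: 16.62
position: [0.6412, -0.1905, 0.2697]
ee_rot: [-0.001, 0.157, 0.984, -0.082]
contact_force: [0.2, 0.3, -0.8]
width: 0.0075
gripper_force: 44.4
```

Request:
carry_out(linear=[[0,0,-0.002],[0,0,-0.001],[0,0,0]], angular=[[0,0,0],[0,0,0],[0,0,0]], hand=[0,0,0])

```text
clock: 16.87
position: [0.6412, -0.1905, 0.2686]
ee_rot: [-0.001, 0.157, 0.984, -0.082]
contact_force: [0.4, 0.4, 0.3]
width: 0.0076
gripper_force: 44.8
```

Request:
carry_out(linear=[[0,0,0],[0,0,0],[0,0,0],[0,0,0],[0,0,0],[0,0,0],[0,0,0],[0,0,0]], angular=[[0,0,0],[0,0,0],[0,0,0],[0,0,0],[0,0,0],[0,0,0],[0,0,0],[0,0,0]], hand=[0.12,0.15,0.2,0.25,0.3,0.35,0.35,0.35])

```text
clock: 17.53
position: [0.641, -0.1904, 0.2682]
ee_rot: [-0.002, 0.157, 0.984, -0.082]
contact_force: [-0.0, 0.2, -0.2]
width: 0.0301
gripper_force: 0.0
```

Request:
carry_out(linear=[[0.0007,0.0032,0.02],[0.002,0.0096,0.06],[0.002,0.0112,0.07],[0.002,0.0112,0.07],[0,0,0.03],[0,0,0],[0,0,0]], angular=[[0,0,0],[0,0,0],[0,0,0],[0,0,0],[0,0,0],[0,0,0],[0,0,0]], hand=[0.35,0.35,0.35,0.35,0.35,0.35,0.35])

```text
clock: 18.12
position: [0.6444, -0.1726, 0.3949]
ee_rot: [-0.0, 0.157, 0.984, -0.082]
contact_force: [0.0, 0.6, -0.5]
width: 0.0299
gripper_force: 0.0
```

Run:
```python
from h import *
import cv2
np.set_printoptions(precision=4,suppress=True)
s=manip.get_state();print(s["position"],s["ee_rot"],s["contact_force"],s["width"])
for n in("top","side"):
    im=manip.get_image(n); cv2.imwrite(f"pics/r_{n}.png",im[:,:,::-1])
g=cv2.cvtColor(cv2.imread("pics/r_top.png"),cv2.COLOR_BGR2GRAY)
for v in range(168,236,3): print(v,''.join('#' if x>140 else '+' if x>95 else '.' for x in g[v,330:420]))
p=manip.camera_params("top")
for X in [(.6222,-.2535,.129)]:
    c=p["view"][:3,:3]@np.array(X)+p["view"][:3,3]; print(p["fx"]*c[:2]/c[2]+[p["cx"],p["cy"]], "r px",p["fx"]*.046/c[2])
```

```text
[ 0.6444 -0.1726  0.3949] [-0.0002  0.1573  0.9841 -0.082 ] [ 0.0016  0.569  -0.5433] 0.02985402569223899
168 +.....................+++##++++++++++++++######++......++#############+.++++++++++++######
171 ++++........................++++++++##+++++...........++#############++++++++++++++++++###
174 +++++++..............................................++##############+++++++++++++++#####+
177 +++++++......+##+...................................++##############+++###+++########+++++
180 ++++++......###+....................................++#############+++++###########+++++++
183 +++++......+##+...................+##++............++##############+++++#######+++++++++++
186 .+++......+##+..................######+......+##++++##############+..++++#++++++++++++++++
189 .+++.....+##+.................###################++#####################++++++++++++++++++
192 .+.......###.................###################++##############+###....+++#####..++++++++
195 ++......###..................###################++##############++##+.......###....+++++++
198 +......###..................+###########
[... 533 characters left out ...]
#+..........................................++++++++++++####++########+................
219 .#######++.....................................++++++++++++++###+++#####+...++++..........
222 .......+##########++......................++++++++++++++++......++++####...+++++++++......
225 .................+##########+............++############+.++.........###...+++++++++++++++.
228 ###+++.....................+#########++.++#############+...........###+...++++++++++++++++
231 ###############++....................++++#############+...........+##+...+++++++++++++++++
234 ##########################++..........++#################++......+##+...++++++++++++++++++
[378.1889 198.1797] r px 19.34716956504249
```

Request:
carry_out(linear=[[-0.0478,-0.0273,0],[-0.0478,-0.0273,0],[-0.0478,-0.0273,0],[-0.0478,-0.0273,0],[-0.0478,-0.0273,0],[-0.0478,-0.0273,0],[0,0,0],[0,0,0]], angular=[[0.67,-0.12,0],[0.67,-0.12,0],[0.67,-0.12,0],[0,0,0],[0,0,0],[0,0,0],[0,0,0],[0,0,0]], hand=[0.2,0,0,0,0,0,0,0])

```text
clock: 18.88
position: [0.4997, -0.2553, 0.3917]
ee_rot: [-0.002, 0.159, 0.987, 0.001]
contact_force: [-0.1, 0.1, -0.4]
width: -0.0002
gripper_force: 0.0
```

Run:
```python
from h import *
import cv2
np.set_printoptions(precision=4,suppress=True)
s=manip.get_state();print(s["position"],s["ee_rot"],s["contact_force"],s["width"])
T=wpose(); w=manip.get_image("wrist"); cv2.imwrite("pics/k_wrist.png",w[:,:,::-1])
t=manip.get_image("top"); cv2.imwrite("pics/k_top.png",t[:,:,::-1])
b=manip.get_image("side"); cv2.imwrite("pics/k_side.png",b[:,:,::-1])
print("tare",proj(T,(.5011,-.2544,.0305)),"timer",proj(T,(.4894,-.2892,.0305)))
g=cv2.cvtColor(b,cv2.COLOR_RGB2GRAY)
p=manip.camera_params("side")
for X in [(.6222,-.2535,.034),(.6222,-.2535,.129)]:
    c=p["view"][:3,:3]@np.array(X)+p["view"][:3,3]; print(p["fx"]*c[:2]/c[2]+[p["cx"],p["cy"]], "r px",p["fx"]*.046/c[2])
for v in range(230,320,4): print(v,''.join('#' if x>140 else '+' if x>95 else '.' for x in g[v,225:345]))
```

```text
[ 0.4997 -0.2553  0.3917] [-0.0016  0.1591  0.9873  0.0005] [-0.0804  0.0994 -0.3948] -0.00016160932088211635
tare (np.float64(284.18009358944914), np.float64(194.11984463522236)) timer (np.float64(252.2155856562607), np.float64(193.97553696357275))
[291.9767 291.405 ] r px 21.741201910327238
[292.7778 261.0644] r px 23.43154590677584
230 .....++......++++++++++++++++++++.....................................+++++++++++++++++++++++..++++++++......+++++++++++
234 +++++.......+++++++++++++++++++++++++++......................................++++++++++++++++++++++++...+++++++....+++++
238 +++++...........+++++++++++++++++++++++++++......................................++++++++++++++++++++++++++++...+++++...
242 +++++.++++..............++++++++++++++++......................................++++++++++++++++++++...++++++++++++++....+
246 +++++++++++++++++...............+++++..........................++###########++++..++++++++++++++++++++++++++++++++++++++
250 +++++++++++++++++++++++...............................+###############################+.++++++++++++++++++++++++++++++++
254 +++++++++
[... 1411 characters left out ...]
###......+############################++............###.....++#############
302 ................................###.......+####+.+++############################++..............###.....++##############
306 .+##+.........................###+............+++####+............++++++++....................+###......++##############
310 ##+#####+...................+###.............................................................+###......++++#############
314 +..........................###..............................................................+###......+++###############
318 .........................###+..............................................................+###.....+###################
```

Run:
```python
from h import *
import cv2
np.set_printoptions(precision=4,suppress=True)
g=cv2.cvtColor(cv2.imread("pics/k_top.png"),cv2.COLOR_BGR2GRAY)
for v in range(172,234,3): print(v,''.join('#' if x>140 else '+' if x>95 else '.' for x in g[v,330:420]))
p=manip.camera_params("side")
for X in [(.6222,-.2075,.129),(.6222,-.2535-.032,.034)]:
    c=p["view"][:3,:3]@np.array(X)+p["view"][:3,3]; print(p["fx"]*c[:2]/c[2]+[p["cx"],p["cy"]])
```

```text
172 +++++++++.......+.++++++++....++++++++++++++++++++...................+++++++++++++++++++##
175 ++++++++......###########++++++++++++++++++++++++++++...............+++++++++++#########++
178 ++++++.......###.........+#########++++++++#########+++++++.......+++++####+#########+++++
181 ++++++......###....................+########################+.....++++++##########++++++++
184 +++++......###...................+#####################++++####+...++++++####+++++++++++++
187 ++++......###+.................#####################+++++++++++###+.++++++++++++++++++++++
190 +++......+##+.................#####################++++++++++++++##########+++++++++++++..
193 ++......+##+.................#########################++++++++++++##+.......+##+...+++....
196 ++.....+##+..................##########################+++++++++++###.......###...++......
199 .......##+..................+##########################+++++++++++###......###............
202 ......###....................+########################++++++++++++##+.....+##+............
205 .....###.....................++####################
[... 234 characters left out ...]
..###+............................+++++##########+++++####################...............+
217 ..++........................................++++......++#######++########+.............+++
220 ...++++++++.................................................++++++++####.............+++##
223 ............+++######++...................................................+...........++++
226 ....................++#########++.......................................++..........++++++
229 ..............................+##########+.............................++....+++++++++++++
232 ........................................++............................++...+++##########++
[291.8068 244.1963]
[292.6277 304.0684]
```

The top view puts the mug rim centre at about (378.5,197.5) against the wanted (378.2,198.2), so it is centred within about 2 mm. Pressing tare.

Request:
carry_out(linear=[[0.003,0.002,-0.08],[0,0,-0.08],[0,0,-0.08],[0,0,-0.08],[0,0,-0.04],[0,0,-0.006],[0,0,0]], angular=[[0,0,0],[0,0,0],[0,0,0],[0,0,0],[0,0,0],[0,0,0],[0,0,0]], hand=[0,0,0,0,0,0,0])

```text
clock: 19.62
position: [0.5029, -0.253, 0.2086]
ee_rot: [-0.002, 0.157, 0.988, 0.001]
contact_force: [0.5, -0.7, 0.1]
width: 0.0001
gripper_force: 0.0
```

Request:
carry_out(linear=[[0,0,-0.006],[0,0,-0.006],[0,0,-0.006],[0,0,-0.003],[0,0,0]], angular=[[0,0,0],[0,0,0],[0,0,0],[0,0,0],[0,0,0]], hand=[0,0,0,0,0])

```text
clock: 20.03
position: [0.5034, -0.2542, 0.201]
ee_rot: [0.002, 0.158, 0.987, -0.001]
contact_force: [1.8, -0.3, 2.6]
width: 0.0004
gripper_force: 1.6
```

Request:
carry_out(linear=[[0,0,-0.004],[0,0,-0.004],[0,0,0]], angular=[[0,0,0],[0,0,0],[0,0,0]], hand=[0,0,0])

```text
clock: 20.28
position: [0.5034, -0.2542, 0.1987]
ee_rot: [0.002, 0.158, 0.987, -0.001]
contact_force: [-1.4, 2.4, 16.3]
width: -0.0001
gripper_force: 8.6
```

Request:
carry_out(linear=[[0,0,0.014],[0,0,0.04],[0,0,0],[-0.014,-0.035,0],[-0.014,-0.035,0],[0,0,0],[0,0,0]], angular=[[0,0,0],[0,0,0],[0,0,0],[0,0,0],[0,0,0],[0,0,0],[0,0,0]], hand=[0,0,0,0,0,0,0])

```text
clock: 20.87
position: [0.4878, -0.2891, 0.222]
ee_rot: [-0.001, 0.159, 0.987, 0.0]
contact_force: [0.2, -0.4, -0.1]
width: -0.0001
gripper_force: 0.0
```

Request:
carry_out(linear=[[0,0,-0.026],[0,0,-0.008],[0,0,-0.006],[0,0,-0.006],[0,0,-0.004],[0,0,-0.004],[0,0,0]], angular=[[0,0,0],[0,0,0],[0,0,0],[0,0,0],[0,0,0],[0,0,0],[0,0,0]], hand=[0,0,0,0,0,0,0])

```text
clock: 21.45
position: [0.4878, -0.2876, 0.1986]
ee_rot: [-0.001, 0.157, 0.988, 0.0]
contact_force: [-6.7, 4.0, 21.9]
width: -0.0001
gripper_force: 11.0
```

Fully pressed. Releasing and retreating up and forward, away from everything.

Request:
carry_out(linear=[[0,0,0.016],[0,0,0.06],[0,0,0.08],[0,0,0.08],[0,0,0.08],[-0.03,0,0.06],[-0.02,0,0],[0,0,0]], angular=[[0,0,0],[0,0,0],[0,0,0],[0,0,0],[0,0,0],[0,0,0],[0,0,0],[0,0,0]], hand=[0,0,0,0,0,0,0,0])

```text
clock: 22.12
position: [0.4625, -0.2884, 0.386]
ee_rot: [0.001, 0.158, 0.987, -0.001]
contact_force: [-0.6, 1.1, -0.5]
width: -0.0001
gripper_force: 0.0
```

Run:
```python
from h import *
import cv2
s=manip.get_state();print(s["position"],s["contact_force"])
a=manip.get_image("top").astype(int); b=cv2.imread("pics/top0.png")[:,:,::-1].astype(int)
d=np.abs(a-b).sum(2)
# bystander regions (top view): unchanged? mug position vs before keys?
for n,(u,v,r) in dict(curry=(437,212,7),salt=(147,250,9),sugar=(375,152,8),bottle=(420,162,7),orange=(228,307,8)).items():
    print(n,d[v-r:v+r,u-r:u+r].mean())
k=cv2.imread("pics/k_top.png")[:,:,::-1].astype(int); print("mug",np.abs(a-k).sum(2)[185:215,360:392].mean())
```

```text
[ 0.46245528 -0.28843706  0.38596654] [-0.56650795  1.14425534 -0.47393392]
curry 4.581632653061225
salt 4.598765432098766
sugar 5.9765625
bottle 5.928571428571429
orange 41.4453125
mug 12.141666666666667
```

Run:
```python
from h import *
import cv2
a=np.ascontiguousarray(manip.get_image("top")[:,:,::-1]); b=cv2.imread("pics/top0.png"); k=cv2.imread("pics/k_top.png")
def m(ref,u,v,r):
    t=ref[v-r:v+r,u-r:u+r]; R=cv2.matchTemplate(a,t,cv2.TM_CCOEFF_NORMED); _,x,_,l=cv2.minMaxLoc(R); return l[0]-(u-r),l[1]-(v-r),round(x,3)
print("orange",m(b,230,307,12),"mug",m(k,378,198,22))
h=lambda I:cv2.inRange(cv2.cvtColor(I,cv2.COLOR_BGR2HSV),(8,180,80),(25,255,255))[285:330,205:255]
for I in(a,b,k): M=cv2.moments(h(I),True); print(M["m00"],M["m10"]/M["m00"],M["m01"]/M["m00"])
```

```text
orange (0, 0, 0.872) mug (0, 0, 1.0)
442.0 25.339366515837103 21.18099547511312
422.0 25.25829383886256 21.002369668246445
432.0 25.560185185185187 21.15740740740741
```

Nothing else has moved (the orange jar only changed in lighting), and the mug stayed put during the key presses. Handing in.

```bash
python3 -c "
from rig import manip
print(manip.sign_off())"
```

```text
the job is handed in; nothing more can be done
None
```

I handed the job in at about 22 s: spice jar upright on the worktop clear of the scale, mug released in the middle of the plate (within about 2 mm in the top view), and power, tare and timer each pressed fully and let up in that order; the display never visibly changed, so that the scale woke is not confirmed by image.

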